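Set out the flanged bushings by size for the measuring run

ROBOT

A 6-joint arm with a two-finger parallel gripper is mounted at the origin on the work surface. World frame = base frame: x ahead of the robot, y to its left, z up, the work surface at z = 0. Lengths are in m, angles in rad, forces in N, time in s.
With the tool pointing down it reaches from about 0.3 to 0.875 m from the base axis. Payload 6.4 kg.
Tool frame: the origin (TCP) lies midway between the tips of the shut fingers; the grasp point (between the pads) lies 19 mm behind it; x points along the fingers, y is the direction in which the jaws open and shut, and the axes are right-handed (so a half turn about x gives the same grasp; the last joint's range is limited). The gripper opens to 85 mm and grips with 20 to 120 N. Pads are 22 mm wide; open, the fingers measure 114 mm over their backs; the gripper's body (76 mm by 85 mm) begins 54 mm behind the grasp point. The pads swing forward as they close: fully open they stand 13 mm farther back than shut.
Start: joints at [-1.494, 0.181, 1.607, -0, 1.354, -0.206], TCP at [0.16, -0.552, 0.231] pointing down, gripper open.
Joint ranges: [-2.99, 2.99], [-0.89, 2.07], [0.3, 2.58], [-1.14, 4.28], [0, 2.63], [-3.12, 3.12]. Speed limits (rad/s): [2.57, 2.57, 3.01, 3.14, 3.14, 3.14].

INTERFACE

Orientations are given as a unit quaternion [w, x, y, z].
In Python, from bench import ctrl gives the robot as it stands.
- The arm moves only by the tool step_arm, never from a script. Its argument "motion" is a list of rows, each a list of 7 numbers: the shift along the tool's x, y, z in mm, then the turn, a rotation vector about the tool's x, y, z in degrees, then the closure in counts, from 0 (fully open) to 255 (shut). In form: [[tx, ty, tz, rx, ry, rz, hand], ...]. A call has 1 to 10 rows; each row is the pose to reach, as a shift and turn from the pose commanded when the call began, along the tool's axes at that moment; what a row does not reach only later rows make up. A row lasts 1/8 s, in which the tool goes at most 62.5 mm and 10.7 degrees, less where a joint would pass 70% of its speed; a pose out of reach is approached as far as the arm can. A call with a gripper value outside its range is refused whole. The fingers move at their own pace and stop on an object; the grip force is fixed at half the most. Time passes only in rows, so rows that repeat a pose let the fingers close. It gives the time, the measured TCP pose, the force and the opening at its end, in the units of the state.
- ctrl.get_obs(): the state, without advancing time (a new reading comes with each control period).
- ctrl.camera(name): name is "side" or "top" or "wrist"; returns (picture, depth): 400x640x3 uint8, red, green, blue; 400x640 float32, m along the optical axis (not along the pixel's ray), 0 where there is no reading.
- ctrl.camera_info(name): a dict with "fx", "fy", "cx", "cy" (pixels), "dist_coeffs" ([k1, k2, p1, p2, k3] as OpenCV has them; the pictures are not rectified), "T" (4x4, takes a point from camera to world coordinates); the wrist camera has in their place "hand_eye" (4x4, takes a point from camera to tool coordinates, whose origin is the TCP and whose axes are the tool frame's). Camera axes: x right, y down, z forward; pixel columns grow to the right and rows downward; lengths in m; the calibration is good to about 2 mm. A picture is of the moment at which its call begins: read the wrist's pose just before it. camera_info takes no time and is no camera call.
- ctrl.hand_in(): hands the job in, once; it reports no verdict.
The state is a dict: "time_s": time; "q": joint angles; "dq": joint speeds; "joint_efforts": joint torques, N m; "eef_pos": TCP position; "eef_rot": TCP orientation; "wrist_force": force on the tool from outside, world axes, zero at the start; "torque": the same for the moment, N m; "opening": opening from 0.0 (shut) to 1.0 (fully open).
Only numpy, scipy, OpenCV 4.12 (cv2) and the standard library are available. Lean on these libraries where they do the work, as an engineer would, in place of code of your own. Each camera call takes 0.05 s, during which the arm holds its last target. There are 200 camera calls.

TASK

Get the fixture plate ready for the measuring run: line up the four aluminium flanged bushings on the row of four black rest pads in order of size, the smallest on the pad next to the white reference sphere and the largest on the pad farthest from it. Set each one down gently, upright with its flange flat on the pad and centred on it. Do not touch the reference sphere, or the machine has to be qualified again.

Things in the scene. Friction and masses are not known exactly. Their poses are not given: they have to be found in the camera images.
- bushing_a: the smallest of four loose bright aluminium flanged bushings (round flange below, round hub standing on it, narrow bore through the middle). Flange 38 mm diameter and 7 mm thick, hub 22 mm diameter, 36 mm high in all, bore 10 mm, about 50 g. Stands upright on the granite, flange down. Origin: centre of the underside of the flange; z up through the hub
- bushing_b: the second smallest of four loose bright aluminium flanged bushings (round flange below, round hub standing on it, narrow bore through the middle). Flange 48 mm diameter and 7 mm thick, hub 30 mm diameter, 42 mm high in all, bore 12 mm, about 95 g. Stands upright on the granite, flange down. Origin: centre of the underside of the flange; z up through the hub
- bushing_c: the second largest of four loose bright aluminium flanged bushings (round flange below, round hub standing on it, narrow bore through the middle). Flange 58 mm diameter and 7 mm thick, hub 38 mm diameter, 48 mm high in all, bore 14 mm, about 165 g. Stands upright on the granite, flange down. Origin: centre of the underside of the flange; z up through the hub
- bushing_d: the largest of four loose bright aluminium flanged bushings (round flange below, round hub standing on it, narrow bore through the middle). Flange 68 mm diameter and 7 mm thick, hub 46 mm diameter, 54 mm high in all, bore 16 mm, about 260 g. Stands upright on the granite, flange down. Origin: centre of the underside of the flange; z up through the hub
- pad_a: one of four equal round black rest pads, 70 mm diameter, 10 mm thick, fixed on the fixture plate in one straight row with 78 mm between centres, a fine grey circle and a small steel bolt in its middle. Which of the names a to d stands where in the row changes from start to start. Origin: centre of its underside, on the plate's top face; the face that carries the bushing is 10 mm above it
- pad_b: one of four equal round black rest pads, 70 mm diameter, 10 mm thick, fixed on the fixture plate in one straight row with 78 mm between centres, a fine grey circle and a small steel bolt in its middle. Which of the names a to d stands where in the row changes from start to start. Origin: centre of its underside, on the plate's top face; the face that carries the bushing is 10 mm above it
- pad_c: one of four equal round black rest pads, 70 mm diameter, 10 mm thick, fixed on the fixture plate in one straight row with 78 mm between centres, a fine grey circle and a small steel bolt in its middle. Which of the names a to d stands where in the row changes from start to start. Origin: centre of its underside, on the plate's top face; the face that carries the bushing is 10 mm above it
- pad_d: one of four equal round black rest pads, 70 mm diameter, 10 mm thick, fixed on the fixture plate in one straight row with 78 mm between centres, a fine grey circle and a small steel bolt in its middle. Which of the names a to d stands where in the row changes from start to start. Origin: centre of its underside, on the plate's top face; the face that carries the bushing is 10 mm above it
- ref_sphere: reference sphere: a white ceramic ball, 25 mm diameter, on a thin dark steel post with a 40 mm round foot, fixed on the fixture plate beyond one end or the other of the row of pads, about 95 mm from the centre of the end pad. Beyond the other end stands a dark steel pillar with a flat black cap. Origin: centre of the underside of the foot, on the plate's top face; the ball's centre is 72 mm above it, its top 84.5 mm
- plate: fixed aluminium fixture plate with a grid of small holes, 135 mm (its x) by 475 mm (its y), 10 mm thick, lying on the granite table. Origin: centre of its underside; z up. The row of pads runs along its y axis through its middle (pad centres at x = 0, y = -117, -39, 39 and 117 mm)
Mind the look-alikes: they are no part of the job. What is shaped like the bushing_d but brown or green is not meant.

How it is judged:
By the outcome, as a careful person would: the job done as asked, in the order asked, and still so for the second after the job is handed in, with the robot touching nothing.
It also fails if it takes over 112 s, if anything falls off the work surface, if the arm or the gripper's body presses on something with over 40 N, if the wrist force passes 120 N, or if a joint passes its speed limit or range.

## Working session

There is one attempt and no reset: what is moved stays moved. The work goes in short steps, Python scripts to look and compute and a tool call to move; the robot and the scene stay as the last step left them, time stands still between calls to the robot, and variables do not carry over. Pictures are saved under pics/ and viewed, about 12 in all and at most 16, crops included, and the job is handed in when it is done.

Besides the shell and the picture viewer there is one more tool, called as name([rows], argument=value, ...), one row to a line, values as JSON. step_arm: Moves the arm, as the interface text tells. Its arguments: {"type":"object","properties":{"motion":{"type":"array","items":{"type":"array","items":{"type":"number"}}}},"required":["motion"]}

```bash
mkdir -p pics; ls; cat > h.py <<'E'
import numpy as np, cv2
from bench import ctrl
from scipy.spatial.transform import Rotation as R
def T_tool(o):
    T=np.eye(4); q=o['eef_rot']; T[:3,:3]=R.from_quat([q[1],q[2],q[3],q[0]]).as_matrix(); T[:3,3]=o['eef_pos']; return T
def cam(name,save=None):
    o=ctrl.get_obs(); im,d=ctrl.camera(name); i=ctrl.camera_info(name)
    T=np.array(i['T']) if name!='wrist' else T_tool(o)@np.array(i['hand_eye'])
    if save: cv2.imwrite('pics/'+save,cv2.cvtColor(im,cv2.COLOR_RGB2BGR))
    return im,d,i,T
def rays(i,T,uv):
    K=np.array([[i['fx'],0,i['cx']],[0,i['fy'],i['cy']],[0,0,1]])
    p=cv2.undistortPoints(np.float64(uv).reshape(-1,1,2),K,np.array(i['dist_coeffs'])).reshape(-1,2)
    return np.c_[p,np.ones(len(p))]
def onplane(i,T,uv,z):
    r=rays(i,T,uv)@T[:3,:3].T; return T[:3,3]+r*((z-T[2,3])/r[:,2])[:,None]
def cloud(d,i,T):
    v,u=np.mgrid[0:400,0:640]; r=rays(i,T,np.c_[u.ravel(),v.ravel()])*d.reshape(-1,1)
    return (r@T[:3,:3].T+T[:3,3]).reshape(400,640,3)
E
python3 - <<'E'
from h import *
for n in ['top','side','wrist']:
    im,d,i,T=cam(n,n+'0.png'); print(n,T.round(3).tolist(),i['fx'],i['dist_coeffs'])
    np.savez(n+'0.npz',im=im,d=d,T=T)
o=ctrl.get_obs(); print(o); print(T_tool(o).round(3))
E
```

```text
pics
top [[-0.003, -0.997, 0.083, 0.414], [-1.0, 0.002, -0.011, 0.052], [0.011, -0.083, -0.996, 1.418], [0.0, 0.0, 0.0, 1.0]] 497.5643640163487 [0.03107341 0.         0.         0.         0.        ]
side [[0.936, -0.207, 0.284, 0.245], [-0.351, -0.536, 0.768, -0.652], [-0.007, -0.819, -0.574, 0.568], [0.0, 0.0, 0.0, 1.0]] 389.0848549104573 [-0.00319115  0.          0.          0.          0.        ]
wrist [[0.278, -0.923, -0.264, 0.229], [-0.961, -0.267, -0.077, -0.532], [0.0, 0.275, -0.961, 0.374], [0.0, 0.0, 0.0, 1.0]] 303.2555845542793 [-0.01471935  0.          0.          0.          0.        ]
{'time_s': 0.15, 'q': array([-1.49430137e+00,  1.81369802e-01,  1.60776821e+00, -2.06403239e-05,
        1.35380562e+00, -2.06292938e-01]), 'dq': array([ 0.00042254, -0.00244698, -0.00185842,  0.00054635,  0.00092786,
        0.00097252]), 'joint_efforts': array([ 6.05006317e-04, -4.45262969e+01, -3.51691532e+01, -3.21816924e-04,
        5.84479887e-03,  3.16861178e-05]), 'eef_pos': array([ 0.16042601, -0.55172852,  0.23059632]), 'eef_rot': array([ 0.09917225,  0.70007371,  0.10012645, -0.70002597]), 'wrist_force': array([0.43233212, 0.90110074, 0.20132297]), 'torque': array([-0.02102766, -0.04575577, -0.02050079]), 'opening': 1.000669758164569}
[[-0.     0.279 -0.96   0.16 ]
 [ 0.001 -0.96  -0.279 -0.552]
 [-1.    -0.001 -0.     0.231]
 [ 0.     0.     0.     1.   ]]
```

View pics/top0.png

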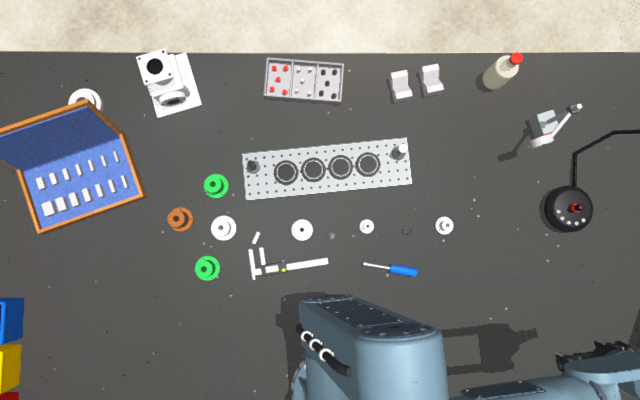

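View pics/side0.png

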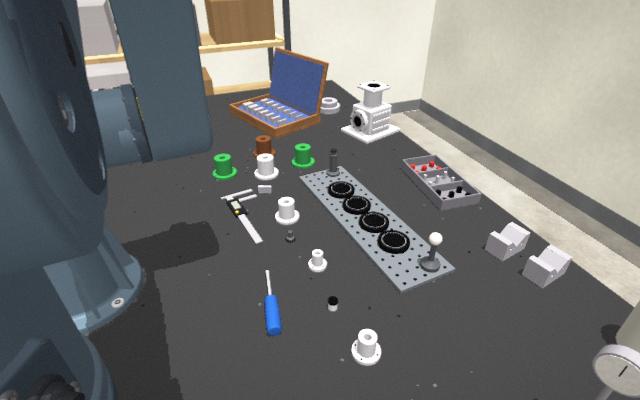

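The top view shows four white bushings at about (224,228), (302,230), (367,227) and (445,226). The pads are at (286,172), (314,168), (341,166) and (368,163), with the white sphere at the right end (403,148). The side view agrees. Next I'll measure the sizes and positions.

```bash
python3 - <<'E'
from h import *
z=np.load('top0.npz'); im,d,T=z['im'],z['d'],z['T']; i=ctrl.camera_info('top')
P=cloud(d,i,T)
print('table z',np.median(P[240:300,420:480,2]))
for n,(u,v) in dict(d=(224,228),c=(302,230),a=(367,227),b=(445,226)).items():
    m=np.zeros((400,640),bool); m[v-18:v+18,u-18:u+18]=True
    w=m&(im.min(2)>110)
    k,l,st,ce=cv2.connectedComponentsWithStats(w.astype(np.uint8)); j=1+np.argmax(st[1:,4]); w=l==j
    c,_=cv2.findContours(w.astype(np.uint8),0,1); (cx,cy),r=cv2.minEnclosingCircle(max(c,key=len))
    zz=P[...,2]; hub=w&(zz>zz[w].max()-.006); 
    hv=np.argwhere(hub); (hx,hy),hr=cv2.minEnclosingCircle(hv[:,::-1].astype(np.float32))
    zt=np.median(zz[hub]); s=1.4/497.6
    print(n,'flange',onplane(i,T,[[cx,cy]],.004)[0].round(4),'D',2*r*s,'hub',onplane(i,T,[[hx,hy]],zt)[0].round(4),'D',2*hr*s,'zt',zt)
for u,v in [(286,172),(314,168),(341,166),(368,163)]:
    m=np.zeros((400,640),bool); m[v-15:v+16,u-15:u+16]=True
    w=(m&(im.max(2)<70)).astype(np.uint8); k,l,st,ce=cv2.connectedComponentsWithStats(w); j=1+np.argmax(st[1:,4])
    c,_=cv2.findContours((l==j).astype(np.uint8),0,1); (cx,cy),r=cv2.minEnclosingCircle(max(c,key=len))
    print('pad',(cx,cy),onplane(i,T,[[cx,cy]],.02)[0].round(4),'D',2*r*1.4/497.6, 'z',np.median(P[v-4:v+5,u-4:u+5,2]))
# plate corners
w=((P[...,2]>.004)&(P[...,2]<.05)).astype(np.uint8); w[:130]=0;w[205:]=0;w[:,:235]=0;w[:,420:]=0
c,_=cv2.findContours(w,0,1); b=cv2.minAreaRect(max(c,key=cv2.contourArea)); q=onplane(i,T,cv2.boxPoints(b),.01); print(b); print(q.round(4))
s=(P[...,2]>.075)&(w>=0); s[:135]=0;s[165:]=0;s[:,:385]=0;s[:,415:]=0; print('sphere',P[s].mean(0),P[s][:,2].max())
crop=cv2.resize(im[125:275,150:480],None,fx=2.4,fy=2.4,interpolation=cv2.INTER_CUBIC); cv2.imwrite('pics/topc.png',crop[...,::-1])
E
```

```text
table z 0.000872313732469765
d flange [0.4497 0.3085 0.004 ] D 0.0751297305251241 hub [0.414  0.0517 1.4179] D 0.06258899835911594 zt 1.4178665156700956
c flange [0.4433 0.0864 0.004 ] D 0.06522319247868283 hub [0.414  0.0517 1.4179] D 5.62700950415203e-07 zt 1.4178665156700956
a flange [ 0.4538 -0.0976  0.004 ] D 0.04418342864781714 hub [0.414  0.0517 1.4179] D 0.02406844793791939 zt 1.4178665156700956
b flange [ 0.4551 -0.3179  0.004 ] D 0.053383062123485696 hub [ 0.4537 -0.3159  0.0449] D 0.029567180722472747 zt 0.04489300142327135
pad (301.0, 171.0) [0.6083 0.0879 0.02  ] D 5.62700950415203e-07 z 0.020837573490163797
pad (301.0, 171.0) [0.6083 0.0879 0.02  ] D 5.62700950415203e-07 z 0.021576364877033738Traceback (most recent call last):
  File "<stdin>", line 16, in <module>
    return _wrapfunc(a, 'argmax', axis=axis, out=out, **kwds)
    return bound(*args, **kwds)
ValueError: attempt to get argmax of an empty sequence
```

```bash
python3 - <<'E'
from h import *
z=np.load('top0.npz'); im,d,T=z['im'],z['d'],z['T']; i=ctrl.camera_info('top')
P=cloud(d,i,T); Z=np.where(d>0,P[...,2],0)
for n,(u,v) in dict(d=(224,228),c=(302,230),a=(367,227),b=(445,226)).items():
    m=np.zeros((400,640),bool); m[v-18:v+18,u-18:u+18]=True; m&=(Z>.028)&(Z<.07)
    print(n,'hub',P[m].mean(0).round(4),np.percentile(Z[m],90),m.sum(), 'area D',2*np.sqrt(m.sum()/np.pi)*1.37/497.6)
pc=[]
for u,v in [(286,172),(314,168),(341,166),(368,163)]:
    m=np.zeros((400,640),bool); m[v-13:v+14,u-13:u+14]=True; m&=(Z>.0155)&(Z<.026)&(im.max(2)<110)
    yx=np.argwhere(m); c=(yx.max(0)+yx.min(0))/2; pc.append(onplane(i,T,[c[::-1]],.02)[0]); print('pad',pc[-1].round(4),P[m].mean(0).round(4),m.sum())
pc=np.array(pc); print(np.diff(pc,axis=0),np.linalg.norm(np.diff(pc,axis=0),axis=1))
w=((Z>.005)&(Z<.03)).astype(np.uint8); w[:130]=0;w[205:]=0;w[:,:235]=0;w[:,420:]=0
c,_=cv2.findContours(w,0,1); b=cv2.minAreaRect(max(c,key=cv2.contourArea)); q=onplane(i,T,cv2.boxPoints(b),.01); print(q.round(4),q.mean(0))
s=(Z>.07)&(Z<.12); s[:135]=0;s[165:]=0;s[:,:385]=0;s[:,415:]=0; print('sphere',P[s].mean(0),s.sum())
crop=cv2.resize(im[125:275,150:480],None,fx=2.4,fy=2.4,interpolation=cv2.INTER_CUBIC); cv2.imwrite('pics/topc.png',crop[...,::-1])
E
```

```text
d hub [0.4487 0.3046 0.0527] 0.05785728830849979 226 area D 0.04670350496622975
c hub [0.4423 0.0854 0.0484] 0.05289885394111606 135 area D 0.03609625441907914
a hub [ 0.4522 -0.097   0.0356] 0.0391065310341054 45 area D 0.020840182205592563
b hub [ 0.454  -0.3152  0.0413] 0.04575452152207671 99 area D 0.0309109855487827
pad [0.6041 0.1317 0.02  ] [0.6045 0.1324 0.0206] 291
pad [0.614  0.0553 0.02  ] [0.6122 0.0544 0.0208] 277
pad [ 0.621  -0.0241  0.02  ] [ 0.6197 -0.0223  0.0209] 258
pad [ 0.628  -0.1007  0.02  ] [ 0.6269 -0.0988  0.0211] 258
[[ 0.00986757 -0.0763919   0.        ]
 [ 0.00701052 -0.07939615  0.        ]
 [ 0.00701014 -0.07668162  0.        ]] [0.07702656 0.07970506 0.07700138]
[[ 0.6636  0.2639  0.01  ]
 [ 0.7094 -0.2178  0.01  ]
 [ 0.5657 -0.2289  0.01  ]
 [ 0.5211  0.2492  0.01  ]] [0.61497073 0.01659013 0.01      ]
sphere [ 0.66008782 -0.188277    0.09078331] 68
```

View pics/topc.png

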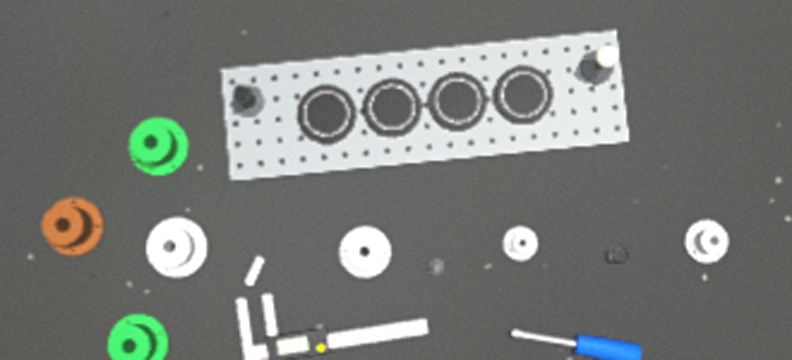

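View pics/wrist0.png

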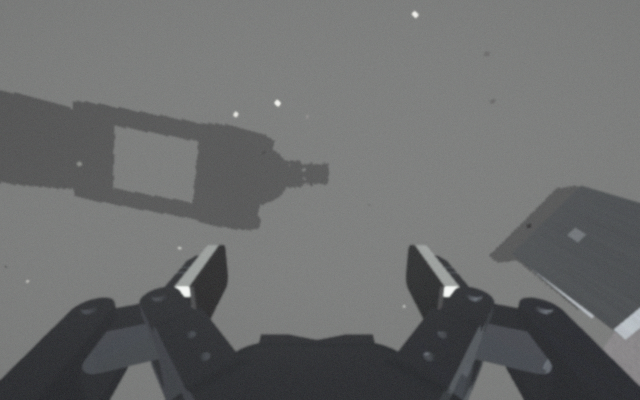

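Sizes and order are clear: in the top view d is at y≈.31, c at .086, a at −.097 and b at −.317. Their hub diameters match the list, and the pads run from y=.132 to −.10 with the sphere at the −y end. I'll move to a view over the row, with the jaws along the plate's x.

step_arm([
  [-10,-39,-53,-8,0,0,0],
  [-20,-78,-106,-16,0,0,0],
  [-30,-117,-159,-24,0,0,0],
  [-40,-156,-212,-32,0,0,0],
  [-50,-195,-265,-40,0,0,0],
  [-60,-234,-318,-48,0,0,0],
  [-70,-273,-371,-56,0,0,0],
  [-80,-312,-424,-64,0,0,0],
  [-80,-351,-477,-72,0,0,0],
  [-80,-390,-530,-79.5,0,0,0],
])

```text
time_s: 1.4
eef_pos: [0.538, -0.0587, 0.3109]
eef_rot: [0.526, 0.473, 0.525, -0.473]
wrist_force: [1.0, -0.5, -0.1]
opening: 1.003
```

step_arm([
  [0,0,0,0,0,0,0],
  [0,0,0,0,0,0,0],
])

```text
time_s: 1.65
eef_pos: [0.5366, -0.0605, 0.3101]
eef_rot: [0.524, 0.474, 0.525, -0.475]
wrist_force: [0.6, -0.4, -0.2]
opening: 0.998
```

```bash
python3 - <<'E'
from h import *
im,d,i,T=cam('wrist','w1.png'); np.savez('w1.npz',im=im,d=d,T=T); o=ctrl.get_obs(); print(o['time_s'],o['eef_pos'],o['dq'].round(3)); print(T_tool(o).round(3))
E
```

```text
1.7 [ 0.53646305 -0.06117457  0.31023651] [-0.022 -0.008  0.003  0.003 -0.     0.001]
[[-0.001  0.995  0.098  0.536]
 [-0.     0.098 -0.995 -0.061]
 [-1.    -0.001  0.     0.31 ]
 [ 0.     0.     0.     1.   ]]
```

View pics/w1.png

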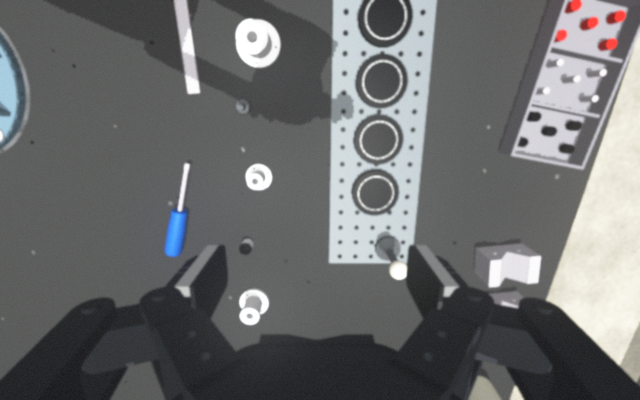

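The wrist view shows the four pads at (385,16), (381,82), (379,139) and (375,193). The sphere is at (398,270), a at (258,177), c at (257,42) and b at (254,303). I'll fit the pad circles.

```bash
cat > pads.py <<'E'
from h import *
def ringfits(im,i,T,zp=.02):
    """inner dark discs inside grey rings -> world centres"""
    g=cv2.cvtColor(im,cv2.COLOR_RGB2GRAY); out=[]
    b=cv2.adaptiveThreshold(g,255,cv2.ADAPTIVE_THRESH_MEAN_C,cv2.THRESH_BINARY,31,8)
    cs,_=cv2.findContours(b,cv2.RETR_CCOMP,cv2.CHAIN_APPROX_NONE)
    for c in cs:
        if len(c)<40: continue
        (x,y),(p,q),_=cv2.fitEllipse(c)
        w=onplane(i,T,c.reshape(-1,2),zp); 
        A=np.c_[2*w[:,:2],np.ones(len(w))]; s=np.linalg.lstsq(A,(w[:,:2]**2).sum(1),rcond=None)[0]
        r=np.sqrt(s[2]+s[0]**2+s[1]**2); res=np.abs(np.hypot(*(w[:,:2]-s[:2]).T)-r).mean()
        if .015<r<.04 and res<.0012: out.append((x,y,s[0],s[1],r,res))
    return out
E
python3 - <<'E'
from pads import *
z=np.load('w1.npz'); im,d,T=z['im'],z['d'],z['T']; i=ctrl.camera_info('wrist')
for o in ringfits(im,i,T): print(np.round(o,4))
P=cloud(d,i,T); Z=np.where(d>0,P[...,2],0)
for u,v in [(385,16),(381,82),(379,139),(375,193),(258,177),(398,270)]: print(u,v,P[v-2:v+3,u-2:u+3].reshape(-1,3).mean(0).round(4))
for n,(u,v) in dict(c=(257,42),a=(258,177)).items():
    m=np.zeros((400,640),bool); m[max(v-30,0):v+30,u-30:u+30]=True; m&=(Z>.028)&(Z<.07)
    t=np.percentile(Z[m],80); print(n,P[m&(Z>t-.004)].mean(0).round(4),t,m.sum())
E
```

```text
[ 3.752213e+02  1.925976e+02  6.294000e-01 -1.023000e-01  2.720000e-02
  4.000000e-04]
[ 3.754215e+02  1.931534e+02  6.298000e-01 -1.030000e-01  2.390000e-02
  4.000000e-04]
[ 2.581759e+02  1.768460e+02  4.552000e-01 -9.540000e-02  2.020000e-02
  6.000000e-04]
[ 3.783720e+02  1.395115e+02  6.220000e-01 -2.470000e-02  2.740000e-02
  3.000000e-04]
[ 3.784604e+02  1.396883e+02  6.222000e-01 -2.490000e-02  2.380000e-02
  3.000000e-04]
[3.817211e+02 8.069840e+01 6.145000e-01 5.320000e-02 2.730000e-02
 3.000000e-04]
[3.818477e+02 8.077840e+01 6.147000e-01 5.320000e-02 2.380000e-02
 3.000000e-04]
[2.571029e+02 4.236040e+01 4.454000e-01 8.370000e-02 2.970000e-02
 8.000000e-04]
[ 3.777822e+02  1.385250e+02  6.210000e-01 -2.380000e-02  3.610000e-02
  7.000000e-04]
[3.810928e+02 8.045730e+01 6.136000e-01 5.310000e-02 3.560000e-02
 5.000000e-04]
385 16 [0.6064 0.131  0.0209]
381 82 [0.6134 0.0517 0.0218]
379 139 [ 0.6224 -0.0234  0.0216]
375 193 [ 0.6287 -0.102   0.0217]
258 177 [ 0.4573 -0.0922  0.0334]
398 270 [ 0.6592 -0.1857  0.0939]
c [0.4438 0.0853 0.0489] 0.0495796149384403 922
a [ 0.4536 -0.0971  0.037 ] 0.03761282200115042 187
```

step_arm([
  [50,-29,9,0,0,0,0],
  [100,-58,18,0,0,0,0],
  [150,-86,28,0,0,0,0],
  [160,-86,28,0,0,0,0],
  [160,-86,28,0,0,0,0],
])

```text
time_s: 2.33
eef_pos: [0.4545, -0.0981, 0.1512]
eef_rot: [0.524, 0.475, 0.523, -0.475]
wrist_force: [0.1, -0.3, -0.0]
opening: 1.002
```

```bash
cat > look.py <<'E'
import sys
from pads import *
# usage: look.py name hub_top_z hubD x y : hub top circle + depth
def look(name,zt,D,xy,DF=None,zf=None):
    im,d,i,T=cam('wrist',name); o=ctrl.get_obs(); Tt=T_tool(o); P=cloud(d,i,T); Z=np.where(d>0,P[...,2],0)
    m=(np.abs(Z-zt)<.006)&(np.hypot(P[...,0]-xy[0],P[...,1]-xy[1])<D*.9)
    k,l,st,_=cv2.connectedComponentsWithStats(m.astype(np.uint8)); m=l==1+np.argmax(st[1:,4])
    c,_=cv2.findContours(m.astype(np.uint8),0,1); c=max(c,key=len)
    e=cv2.fitEllipse(c); hub=onplane(i,T,[e[0]],zt)[0]
    print('t',o['time_s'],'tcp',Tt[:3,3].round(4),'hub ellipse',np.round(e,1).tolist() if 0 else [round(x,1) for x in e[0]+e[1]],'->',hub.round(4),'depth mean',P[m].mean(0).round(4))
    g=onplane(i,T,c.reshape(-1,2),zt); print(' hub D',2*np.sqrt(cv2.contourArea(np.float32(g[:,:2]))/np.pi))
    dd=hub-Tt[:3,3]; print(' move ty,tz mm', (Tt[:3,1]@dd*1e3).round(1),(Tt[:3,2]@dd*1e3).round(1))
    if DF:
        for f in ringfits(im,i,T,zf): 
            if abs(2*f[4]-DF)<.006: print(' flange',np.round(f,4))
    return im,d,i,T
E
python3 - <<'E'
from look import *
look('w2.png',.036,.022,(.4535,-.097),.038,.007)
E
```

```text
t 2.375 tcp [ 0.4556 -0.0982  0.1522] hub ellipse [313.7, 188.9, 24.3, 25.1] -> [ 0.4534 -0.0967  0.036 ] depth mean [ 0.4534 -0.0966  0.0367]
 hub D 0.02212590659209421
 move ty,tz mm -2.4 -1.8
 flange [ 3.138688e+02  1.822759e+02  4.534000e-01 -9.810000e-02  2.030000e-02
  3.000000e-04]
```

View pics/w2.png

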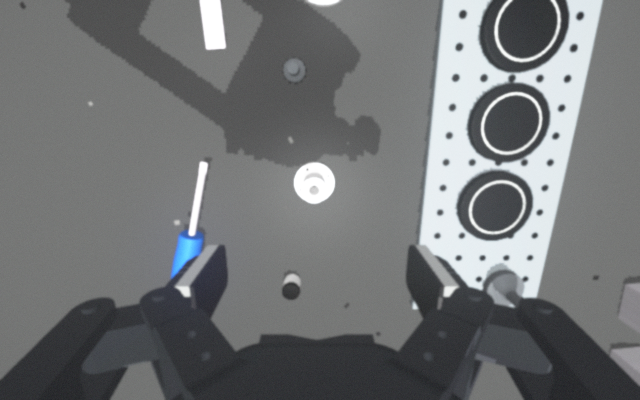

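The view shows a at (314,188) between the fingers and nothing in the jaws' way. Descending to grip it.

step_arm([
  [55,-2,-1.5,0,0,0,0],
  [110,-2,-1.5,0,0,0,0],
  [130,-2,-1.5,0,0,0,0],
  [140,-2,-1.5,0,0,0,0],
  [140,-2,-1.5,0,0,0,255],
  [140,-2,-1.5,0,0,0,255],
  [140,-2,-1.5,0,0,0,255],
  [140,-2,-1.5,0,0,0,255],
  [140,-2,-1.5,0,0,0,255],
])

```text
time_s: 3.5
eef_pos: [0.4529, -0.096, 0.0117]
eef_rot: [0.525, 0.475, 0.524, -0.474]
wrist_force: [-1.1, -0.3, 6.2]
opening: 0.234
```

step_arm([
  [-30,0,0,0,0,0,255],
  [-80,0,0,0,0,0,255],
  [-120,30,4,0,0,0,255],
  [-120,85,12,0,0,0,255],
  [-120,130,18,0,0,0,255],
  [-120,175,23,0,0,0,255],
  [-120,175,23,0,0,0,255],
  [-120,175,23,0,0,0,255],
])

```text
time_s: 4.5
eef_pos: [0.6276, -0.1009, 0.1301]
eef_rot: [0.524, 0.474, 0.525, -0.475]
wrist_force: [-0.4, 0.0, -1.0]
opening: 0.234
```

```bash
python3 - <<'E'
from look import *
im,d,i,T=cam('wrist','w3.png'); o=ctrl.get_obs(); Tt=T_tool(o); print(Tt[:3,3].round(4),o['opening'],Tt.round(3)[:3,1])
for f in ringfits(im,i,T): print(np.round(f,4))
P=cloud(d,i,T)
for z in (.13,.14,.15,.16):
    m=(np.abs(P[...,2]-z)<.005)&(np.hypot(*(P[...,:2]-Tt[:2,3]).transpose(2,0,1))<.03)&(np.abs((P-Tt[:3,3])@Tt[:3,1])<.010); print(z,m.sum(),P[m].mean(0).round(4) if m.any() else '')
E
```

```text
[ 0.6274 -0.1009  0.1303] 0.23217711583357026 [ 0.995  0.099 -0.001]
[ 3.172539e+02  9.834950e+01  6.218000e-01 -2.420000e-02  2.730000e-02
  2.000000e-04]
[ 3.161455e+02  9.838360e+01  6.209000e-01 -2.420000e-02  2.360000e-02
  9.000000e-04]
[ 3.171576e+02  9.729890e+01  6.217000e-01 -2.400000e-02  3.540000e-02
  6.000000e-04]
0.13 854 [ 0.6264 -0.0895  0.1277]
0.14 478 [ 0.6269 -0.0959  0.1404]
0.15 950 [ 0.6277 -0.0987  0.1513]
0.16 1152 [ 0.6271 -0.1013  0.1562]
```

View pics/w3.png

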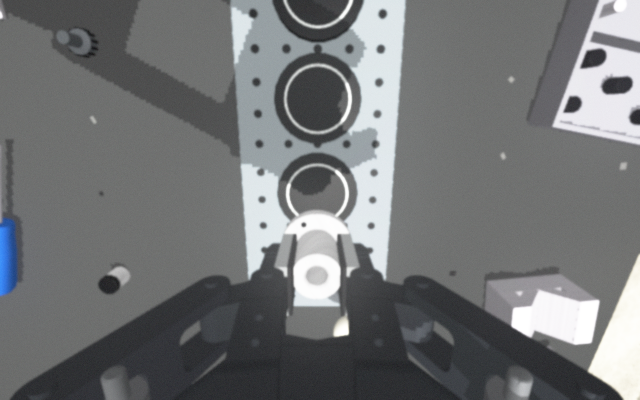

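The view shows bushing a upright in the jaws, with the pad ring at (317,190) just behind it. Lowering it gently onto the pad.

step_arm([
  [45,1.5,0.6,0,0,0,255],
  [80,1.5,0.6,0,0,0,255],
  [92,1.5,0.6,0,0,0,255],
  [96,1.5,0.6,0,0,0,255],
  [97.5,1.5,0.6,0,0,0,255],
  [98.5,1.5,0.6,0,0,0,255],
  [98.5,1.5,0.6,0,0,0,255],
])

```text
time_s: 5.42
eef_pos: [0.6306, -0.1018, 0.033]
eef_rot: [0.525, 0.475, 0.524, -0.474]
wrist_force: [0.2, 0.0, 0.6]
opening: 0.235
```

step_arm([
  [0.5,0,0,0,0,0,255],
  [1,0,0,0,0,0,255],
  [1,0,0,0,0,0,255],
])

```text
time_s: 5.8
eef_pos: [0.6303, -0.1017, 0.0318]
eef_rot: [0.524, 0.475, 0.524, -0.474]
wrist_force: [-1.9, 0.6, 5.3]
opening: 0.232
```

step_arm([
  [0,0,0,0,0,0,150],
  [0,0,0,0,0,0,0],
  [0,0,0,0,0,0,0],
  [0,0,0,0,0,0,0],
  [-20,0,0,0,0,0,0],
  [-80,0,0,0,0,0,0],
  [-135,0,0,0,0,0,0],
  [-135,0,0,0,0,0,0],
])

```text
time_s: 6.8
eef_pos: [0.6341, -0.1029, 0.1744]
eef_rot: [0.529, 0.476, 0.52, -0.473]
wrist_force: [0.7, -0.9, 0.4]
opening: 1.001
```

```bash
python3 - <<'E'
from look import *
im,d,i,T=look('w4.png',.056,.022,(.63,-.102),.038,.027)
print('rings z=.02')
for f in ringfits(im,i,T): print(np.round(f,4))
E
```

```text
t 6.85 tcp [ 0.6322 -0.1023  0.1709] hub ellipse [310.8, 188.0, 24.1, 24.7] -> [ 0.6317 -0.1024  0.056 ] depth mean [ 0.6317 -0.1023  0.0567]
 hub D 0.022126451231685114
 move ty,tz mm -1.3 -0.3
 flange [ 3.362457e+02  2.950399e+02  6.719000e-01 -2.300000e-01  1.700000e-02
  9.000000e-04]
rings z=.02
[ 3.362457e+02  2.950399e+02  6.730000e-01 -2.347000e-01  1.740000e-02
  1.000000e-03]
[ 3.085579e+02  1.777748e+02  6.292000e-01 -1.022000e-01  2.690000e-02
  3.000000e-04]
[ 3.082747e+02  9.600830e+01  6.218000e-01 -2.430000e-02  2.730000e-02
  2.000000e-04]
[ 3.080583e+02  9.613490e+01  6.216000e-01 -2.430000e-02  2.390000e-02
  3.000000e-04]
[ 3.083132e+02  9.520450e+01  6.218000e-01 -2.410000e-02  3.540000e-02
  6.000000e-04]
```

View pics/w4.png

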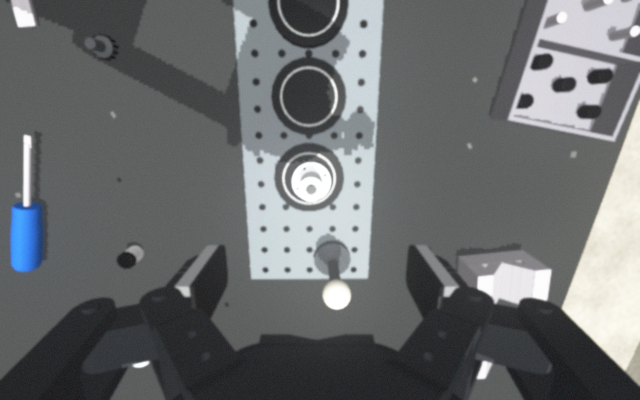

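step_arm([
  [0,0,0,0,0,0,0],
  [0,0,0,0,0,0,0],
])

```text
time_s: 7.1
eef_pos: [0.629, -0.1013, 0.1645]
eef_rot: [0.523, 0.474, 0.525, -0.475]
wrist_force: [-1.0, 0.3, 0.5]
opening: 0.999
```

```bash
python3 - <<'E'
from look import *
im,d,i,T=look('w5.png',.056,.022,(.63,-.102)); print(T_tool(ctrl.get_obs()).round(4))
for f in ringfits(im,i,T)[-5:]: print(np.round(f,4))
E
```

```text
t 7.15 tcp [ 0.6291 -0.1013  0.1645] hub ellipse [318.2, 194.2, 24.8, 25.6] -> [ 0.6316 -0.1024  0.056 ] depth mean [ 0.6316 -0.1023  0.0566]
 hub D 0.022153111802111894
 move ty,tz mm 2.7 1.5
[[-0.0027  0.995   0.0994  0.6291]
 [ 0.001   0.0994 -0.995  -0.1013]
 [-1.     -0.0026 -0.0013  0.1645]
 [ 0.      0.      0.      1.    ]]
[ 3.443488e+02  3.052570e+02  6.743000e-01 -2.368000e-01  1.780000e-02
  1.100000e-03]
[ 3.157121e+02  1.831605e+02  6.293000e-01 -1.022000e-01  2.700000e-02
  3.000000e-04]
[ 3.159189e+02  9.929940e+01  6.218000e-01 -2.430000e-02  2.730000e-02
  2.000000e-04]
[ 3.149673e+02  9.949200e+01  6.208000e-01 -2.440000e-02  2.350000e-02
  1.000000e-03]
[ 3.159173e+02  9.852000e+01  6.218000e-01 -2.410000e-02  3.540000e-02
  6.000000e-04]
```

Bushing a is upright but about 2.3 mm off in +x, because the jaw centre sits about 1.2 mm from the measured TCP. I'll regrip it and correct that.

step_arm([
  [55,1.4,0.4,0,0,0,0],
  [105,1.4,0.4,0,0,0,0],
  [125,1.4,0.4,0,0,0,0],
  [130,1.4,0.4,0,0,0,0],
  [130,1.4,0.4,0,0,0,0],
  [130,1.4,0.4,0,0,0,255],
  [130,1.4,0.4,0,0,0,255],
  [130,1.4,0.4,0,0,0,255],
  [130,1.4,0.4,0,0,0,255],
  [130,1.4,0.4,0,0,0,255],
])

```text
time_s: 8.4
eef_pos: [0.632, -0.1021, 0.0369]
eef_rot: [0.525, 0.475, 0.524, -0.474]
wrist_force: [-1.0, 0.3, 5.2]
opening: 0.236
```

step_arm([
  [-4,0,0,0,0,0,255],
  [-4,-1.2,0,0,0,0,255],
  [-4,-2.3,0,0,0,0,255],
  [-4,-2.3,0,0,0,0,255],
  [-2,-2.3,0,0,0,0,255],
  [-1,-2.3,0,0,0,0,255],
  [0,-2.3,0,0,0,0,255],
  [0,-2.3,0,0,0,0,255],
])

```text
time_s: 9.4
eef_pos: [0.6291, -0.1021, 0.0369]
eef_rot: [0.524, 0.474, 0.524, -0.475]
wrist_force: [-4.1, 0.9, 6.0]
opening: 0.233
```

step_arm([
  [0,0,0,0,0,0,150],
  [0,0,0,0,0,0,0],
  [0,0,0,0,0,0,0],
  [0,0,0,0,0,0,0],
  [-20,0,0,0,0,0,0],
  [-80,0,0,0,0,0,0],
  [-130,0,0,0,0,0,0],
  [-130,0,0,0,0,0,0],
  [-130,0,0,0,0,0,0],
  [-130,0,0,0,0,0,0],
])

```text
time_s: 10.65
eef_pos: [0.6281, -0.1017, 0.1646]
eef_rot: [0.523, 0.474, 0.525, -0.475]
wrist_force: [-0.5, 0.3, 0.9]
opening: 1.0
```

```bash
python3 - <<'E'
from look import *
im,d,i,T=look('w6.png',.056,.022,(.63,-.102)); print(T_tool(ctrl.get_obs()).round(4)[:3,:2].T)
for f in ringfits(im,i,T)[-5:]: print(np.round(f,4))
E
```

```text
t 10.7 tcp [ 0.6281 -0.1017  0.1644] hub ellipse [318.0, 193.5, 24.7, 25.8] -> [ 0.6305 -0.1022  0.056 ] depth mean [ 0.6305 -0.1022  0.0566]
 hub D 0.02221977605419817
 move ty,tz mm 2.6 0.9
[[-0.0029  0.0011 -1.    ]
 [ 0.9951  0.0993 -0.0028]]
[ 3.166880e+02  1.827261e+02  6.293000e-01 -1.021000e-01  2.690000e-02
  3.000000e-04]
[ 3.170394e+02  9.880550e+01  6.219000e-01 -2.420000e-02  2.740000e-02
  2.000000e-04]
[ 3.166151e+02  9.889580e+01  6.215000e-01 -2.420000e-02  2.390000e-02
  4.000000e-04]
[ 3.166246e+02  1.829505e+02  6.293000e-01 -1.029000e-01  3.630000e-02
  1.200000e-03]
[ 3.169569e+02  9.800040e+01  6.218000e-01 -2.400000e-02  3.540000e-02
  6.000000e-04]
```

step_arm([
  [0,-42,42,0,0,0,0],
  [0,-84,84,0,0,0,0],
  [0,-126,126,0,0,0,0],
  [0,-165,167,0,0,0,0],
  [0,-194,196,0,0,0,0],
  [0,-194,196,0,0,0,0],
  [0,-194,196,0,0,0,0],
  [0,-194,196,0,0,0,0],
])

```text
time_s: 11.7
eef_pos: [0.4562, -0.3153, 0.1657]
eef_rot: [0.524, 0.474, 0.525, -0.474]
wrist_force: [0.8, -0.4, 0.2]
opening: 1.0
```

```bash
python3 - <<'E'
from look import *
look('w7.png',.042,.030,(.454,-.316),.048,.007)
E
```

```text
t 11.75 tcp [ 0.4562 -0.3153  0.1658] hub ellipse [314.1, 189.6, 32.1, 32.8] -> [ 0.4554 -0.3167  0.042 ] depth mean [ 0.4555 -0.3166  0.0429]
 hub D 0.030091108798760972
 move ty,tz mm -0.9 1.3
 flange [ 3.143241e+02  1.820778e+02  4.556000e-01 -3.186000e-01  2.560000e-02
  6.000000e-04]
```

View pics/w7.png

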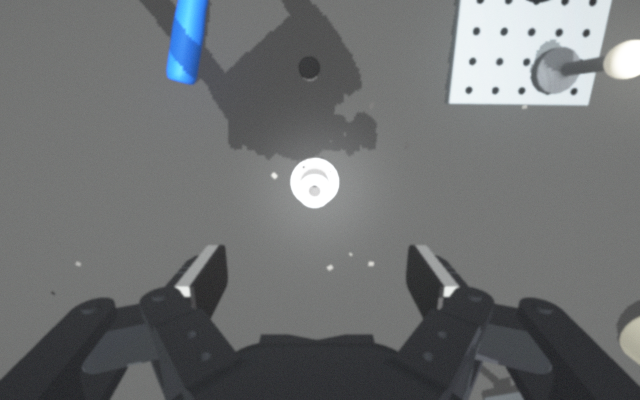

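The view shows b at (314,189), clear all round. Gripping it.

step_arm([
  [60,-2,1.3,0,0,0,0],
  [115,-2,1.3,0,0,0,0],
  [143,-2,1.3,0,0,0,0],
  [153,-2,1.3,0,0,0,0],
  [153,-2,1.3,0,0,0,0],
  [153,-2,1.3,0,0,0,255],
  [153,-2,1.3,0,0,0,255],
  [153,-2,1.3,0,0,0,255],
  [153,-2,1.3,0,0,0,255],
  [153,-2,1.3,0,0,0,255],
])

```text
time_s: 13.0
eef_pos: [0.4544, -0.3186, 0.0142]
eef_rot: [0.525, 0.474, 0.524, -0.475]
wrist_force: [-1.0, 1.3, 5.9]
opening: 0.332
```

step_arm([
  [-30,0,0,0,0,0,255],
  [-85,0,0,0,0,0,255],
  [-125,30,-40,0,0,0,255],
  [-125,65,-90,0,0,0,255],
  [-125,100,-140,0,0,0,255],
  [-125,135,-190,0,0,0,255],
  [-125,170,-238,0,0,0,255],
  [-125,194,-274.5,0,0,0,255],
  [-125,194,-274.5,0,0,0,255],
  [-125,194,-274.5,0,0,0,255],
])

```text
time_s: 14.25
eef_pos: [0.619, -0.0258, 0.1377]
eef_rot: [0.524, 0.474, 0.525, -0.475]
wrist_force: [0.9, -0.2, -0.7]
opening: 0.334
```

step_arm([
  [0,0,0,0,0,0,255],
  [0,0,0,0,0,0,255],
])

```text
time_s: 14.5
eef_pos: [0.6192, -0.0267, 0.1382]
eef_rot: [0.524, 0.475, 0.524, -0.475]
wrist_force: [-0.8, 0.5, -1.3]
opening: 0.336
```

```bash
cat > held.py <<'E'
from look import *
def held(name,padpt,h,D,zoff):
    im,d,i,T=cam('wrist',name); o=ctrl.get_obs(); Tt=T_tool(o); P=cloud(d,i,T)
    zt=Tt[2,3]-zoff+h
    m=(np.abs(P[...,2]-zt)<.004)&(np.hypot(P[...,0]-Tt[0,3],P[...,1]-Tt[1,3])<D*.7)&(im.min(2)>130)&(np.abs((P-Tt[:3,3])@Tt[:3,1])<D*.5)
    # bore: dark hole in the hub top
    ys,xs=np.where(m); print('top px',m.sum(),xs.mean(),ys.mean()); c,_=cv2.findContours(m.astype(np.uint8),0,1); e=cv2.fitEllipse(cv2.convexHull(max(c,key=len)))
    print('ell',[round(x,1) for x in e[0]+e[1]],'hub',onplane(i,T,[e[0]],zt)[0].round(4),P[m].mean(0).round(4),'tcp',Tt[:3,3].round(4),'open',o['opening'])
    dd=np.r_[padpt,0]-Tt[:3,3]; print('pad-tcp ty tz',(Tt[:3,1]@dd*1e3).round(1),(Tt[:3,2]@dd*1e3).round(1))
    for f in ringfits(im,i,T): print(np.round(f,4))
E
python3 - <<'E'
from held import *
held('w8.png',(.6218,-.0243),.042,.030,.0142)
E
```

```text
top px 3280 315.98414634146343 273.0201219512195
ell [316.1, 272.7, 68.3, 69.5] hub [ 0.6201 -0.0246  0.166 ] [ 0.6201 -0.0244  0.1668] tcp [ 0.6193 -0.0266  0.1382] open 0.33221017822720483
pad-tcp ty tz 2.7 -2.0
[3.183483e+02 9.430010e+01 6.143000e-01 5.340000e-02 2.730000e-02
 2.000000e-04]
[3.180505e+02 9.435320e+01 6.140000e-01 5.350000e-02 2.390000e-02
 3.000000e-04]
[3.184067e+02 9.406350e+01 6.144000e-01 5.300000e-02 3.540000e-02
 6.000000e-04]
```

Held-hub measurement: the hub is at (.6201,−.0246) and the pad at (.6218,−.0243), so I shift +1.7 mm in y and lower 104 mm.

step_arm([
  [50,1.7,-0.1,0,0,0,255],
  [85,1.7,-0.1,0,0,0,255],
  [96,1.7,-0.1,0,0,0,255],
  [100,1.7,-0.1,0,0,0,255],
  [102,1.7,-0.1,0,0,0,255],
  [103,1.7,-0.1,0,0,0,255],
  [104,1.7,-0.1,0,0,0,255],
  [104,1.7,-0.1,0,0,0,255],
])

```text
time_s: 15.55
eef_pos: [0.6214, -0.0252, 0.0345]
eef_rot: [0.524, 0.475, 0.524, -0.474]
wrist_force: [-0.6, 0.5, -1.5]
opening: 0.33
```

step_arm([
  [0,0,0.9,0,0,0,255],
  [0.5,0,0.9,0,0,0,255],
  [1,0,0.9,0,0,0,255],
  [1,0,0.9,0,0,0,255],
])

```text
time_s: 16.05
eef_pos: [0.6214, -0.0261, 0.0342]
eef_rot: [0.524, 0.474, 0.524, -0.474]
wrist_force: [-3.6, 1.1, 9.4]
opening: 0.327
```

step_arm([
  [0,0,0,0,0,0,150],
  [0,0,0,0,0,0,0],
  [0,0,0,0,0,0,0],
  [0,0,0,0,0,0,0],
  [-20,0,0,0,0,0,0],
  [-80,0,0,0,0,0,0],
  [-130,0,0,0,0,0,0],
  [-130,0,0,0,0,0,0],
  [-130,0,0,0,0,0,0],
  [-130,0,0,0,0,0,0],
])

```text
time_s: 17.3
eef_pos: [0.6202, -0.0259, 0.1617]
eef_rot: [0.523, 0.474, 0.525, -0.475]
wrist_force: [-0.7, 0.2, -0.5]
opening: 1.001
```

```bash
python3 - <<'E'
from look import *
im,d,i,T=look('w9.png',.062,.030,(.622,-.025)); print(T_tool(ctrl.get_obs()).round(4)[:3,:2].T)
for f in ringfits(im,i,T)[-6:]: print(np.round(f,4))
E
```

```text
t 17.35 tcp [ 0.6202 -0.0259  0.1615] hub ellipse [318.3, 194.2, 35.2, 36.0] -> [ 0.6226 -0.0245  0.062 ] depth mean [ 0.6226 -0.0243  0.0628]
 hub D 0.030220606289996378
 move ty,tz mm 2.8 -1.1
[[-3.00e-03  7.00e-04 -1.00e+00]
 [ 9.95e-01  9.94e-02 -2.90e-03]]
[ 3.175190e+02  1.834345e+02  6.222000e-01 -2.640000e-02  2.750000e-02
  8.000000e-04]
[3.176328e+02 9.665130e+01 6.143000e-01 5.340000e-02 2.730000e-02
 2.000000e-04]
[3.173904e+02 9.674590e+01 6.141000e-01 5.340000e-02 2.390000e-02
 2.000000e-04]
[ 3.17269e+02  1.80871e+02  6.21700e-01 -2.43000e-02  3.59000e-02
  3.00000e-04]
[3.17590e+02 9.64968e+01 6.14300e-01 5.29000e-02 3.54000e-02 6.00000e-04]
```

b is centred to within 1 mm. Next is c.

step_arm([
  [0,-42,-32,0,0,0,0],
  [0,-84,-64,0,0,0,0],
  [0,-126,-96,0,0,0,0],
  [0,-164.5,-128,0,0,0,0],
  [0,-164.5,-128,0,0,0,0],
  [0,-164.5,-128,0,0,0,0],
  [0,-164.5,-128,0,0,0,0],
  [0,-164.5,-128,0,0,0,0],
])

```text
time_s: 18.35
eef_pos: [0.4455, 0.0843, 0.163]
eef_rot: [0.524, 0.475, 0.524, -0.475]
wrist_force: [0.6, -0.3, 0.1]
opening: 1.0
```

```bash
python3 - <<'E'
from look import *
look('w10.png',.048,.038,(.4438,.0853),.058,.007)
E
```

```text
t 18.4 tcp [0.4454 0.0844 0.1629] hub ellipse [313.2, 188.1, 42.3, 42.4] -> [0.4437 0.0864 0.048 ] depth mean [0.4437 0.0866 0.0489]
 hub D 0.03795598811385966
 move ty,tz mm -1.5 -2.2
 flange [4.774181e+02 2.282914e+02 6.228000e-01 4.810000e-02 2.870000e-02
 3.000000e-04]
 flange [3.136066e+02 1.796027e+02 4.440000e-01 8.370000e-02 3.080000e-02
 8.000000e-04]
 flange [4.896214e+02 1.513127e+02 6.149000e-01 1.297000e-01 2.860000e-02
 3.000000e-04]
```

View pics/w10.png

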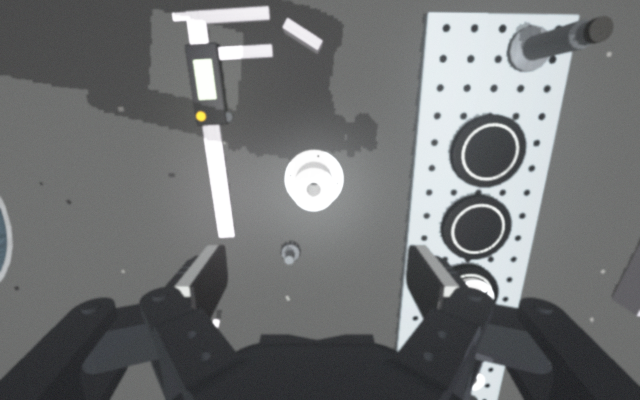

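c is at (313,188). The caliper's edge is about 80 mm from its centre, clear of the open finger at 57 mm. Gripping it.

step_arm([
  [60,-2.5,-2,0,0,0,0],
  [115,-2.5,-2,0,0,0,0],
  [140,-2.5,-2,0,0,0,0],
  [150,-2.5,-2,0,0,0,0],
  [150,-2.5,-2,0,0,0,0],
  [150,-2.5,-2,0,0,0,255],
  [150,-2.5,-2,0,0,0,255],
  [150,-2.5,-2,0,0,0,255],
  [150,-2.5,-2,0,0,0,255],
  [150,-2.5,-2,0,0,0,255],
])

```text
time_s: 19.65
eef_pos: [0.4431, 0.0866, 0.0142]
eef_rot: [0.525, 0.475, 0.524, -0.474]
wrist_force: [-0.7, 0.3, 6.6]
opening: 0.427
```

step_arm([
  [-30,0,0,0,0,0,255],
  [-85,0,0,0,0,0,255],
  [-125,30,10,0,0,0,255],
  [-125,80,25,0,0,0,255],
  [-125,125,38,0,0,0,255],
  [-125,166,50,0,0,0,255],
  [-125,166,50,0,0,0,255],
  [-125,166,50,0,0,0,255],
  [-125,166,50,0,0,0,255],
])

```text
time_s: 20.78
eef_pos: [0.6112, 0.0538, 0.138]
eef_rot: [0.524, 0.474, 0.525, -0.475]
wrist_force: [0.2, -0.7, -1.1]
opening: 0.43
```

```bash
python3 - <<'E'
from held import *
held('w11.png',(.6143,.0533),.048,.038,.0142)
E
```

```text
top px 5661 316.11517399752694 283.83889772125065
ell [316.2, 283.6, 87.3, 92.3] hub [0.6124 0.0545 0.172 ] [0.6123 0.0546 0.1726] tcp [0.6114 0.0538 0.1382] open 0.43052733946281074
pad-tcp ty tz 2.9 0.8
[3.189544e+02 9.813660e+01 6.068000e-01 1.310000e-01 2.730000e-02
 2.000000e-04]
[ 3.163146e+02  2.862813e+02  6.220000e-01 -4.420000e-02  1.740000e-02
  3.000000e-04]
[3.189192e+02 9.738750e+01 6.067000e-01 1.311000e-01 3.510000e-02
 3.000000e-04]
```

step_arm([
  [50,1.8,1,0,0,0,255],
  [85,1.8,1.3,0,0,0,255],
  [96,1.8,1.3,0,0,0,255],
  [100,1.8,1.3,0,0,0,255],
  [102,1.8,1.3,0,0,0,255],
  [103,1.8,1.3,0,0,0,255],
  [104,1.8,1.3,0,0,0,255],
  [104,1.8,1.3,0,0,0,255],
])

```text
time_s: 21.82
eef_pos: [0.6145, 0.0523, 0.0344]
eef_rot: [0.524, 0.475, 0.524, -0.474]
wrist_force: [-0.4, 0.1, -1.3]
opening: 0.425
```

step_arm([
  [0,-0.9,-0.2,0,0,0,255],
  [0.4,-0.9,-0.2,0,0,0,255],
  [0.8,-0.9,-0.2,0,0,0,255],
  [0.8,-0.9,-0.2,0,0,0,255],
])

```text
time_s: 22.32
eef_pos: [0.6135, 0.0524, 0.0343]
eef_rot: [0.524, 0.474, 0.524, -0.474]
wrist_force: [-4.4, -0.3, 7.2]
opening: 0.43
```

step_arm([
  [0,0,0,0,0,0,150],
  [0,0,0,0,0,0,0],
  [0,0,0,0,0,0,0],
  [0,0,0,0,0,0,0],
  [-20,0,0,0,0,0,0],
  [-80,0,0,0,0,0,0],
  [-130,0,0,0,0,0,0],
  [-130,0,0,0,0,0,0],
  [-130,0,0,0,0,0,0],
  [-130,0,0,0,0,0,0],
])

```text
time_s: 23.58
eef_pos: [0.6122, 0.0525, 0.1619]
eef_rot: [0.523, 0.474, 0.525, -0.475]
wrist_force: [0.1, 0.3, 0.3]
opening: 1.002
```

```bash
python3 - <<'E'
from look import *
im,d,i,T=look('w12.png',.068,.038,(.614,.053))
for f in ringfits(im,i,T)[-6:]: print(np.round(f,4))
E
```

```text
t 23.625 tcp [0.6123 0.0525 0.1617] hub ellipse [318.4, 197.9, 45.6, 46.0] -> [0.6149 0.0524 0.068 ] depth mean [0.6149 0.0525 0.0689]
 hub D 0.038221648702635065
 move ty,tz mm 2.8 0.4
[ 3.170298e+02  3.197281e+02  6.292000e-01 -1.033000e-01  2.690000e-02
  4.000000e-04]
[3.180259e+02 9.751300e+01 6.068000e-01 1.310000e-01 2.730000e-02
 2.000000e-04]
[3.177012e+02 9.765320e+01 6.065000e-01 1.310000e-01 2.390000e-02
 3.000000e-04]
[3.180168e+02 9.685080e+01 6.068000e-01 1.311000e-01 3.510000e-02
 3.000000e-04]
```

c is within about 1 mm. Next is d.

step_arm([
  [0,-27,-53,0,0,0,0],
  [0,-54,-107,0,0,0,0],
  [0,-82,-161,0,0,0,0],
  [0,-110,-215,0,0,0,0],
  [0,-137,-268,0,0,0,0],
  [0,-137,-268,0,0,0,0],
  [0,-137,-268,0,0,0,0],
  [0,-137,-268,0,0,0,0],
])

```text
time_s: 24.62
eef_pos: [0.4511, 0.3043, 0.1629]
eef_rot: [0.524, 0.475, 0.524, -0.475]
wrist_force: [0.3, 0.7, 0.4]
opening: 1.001
```

```bash
python3 - <<'E'
from look import *
look('w13.png',.054,.046,(.4495,.306))
E
```

```text
t 24.675 tcp [0.4512 0.3042 0.163 ] hub ellipse [314.0, 188.2, 52.3, 52.6] -> [0.4499 0.3079 0.054 ] depth mean [0.4499 0.308  0.055 ]
 hub D 0.0459239037863375
 move ty,tz mm -0.9 -3.9
```

View pics/w13.png

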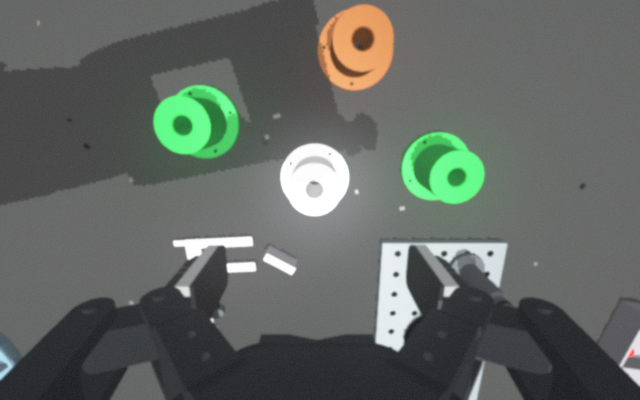

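d is at (314,188). The green decoy on the right has its flange edge about 89 mm away, against 57 mm for the finger backs, so there is room. Gripping it.

step_arm([
  [60,-1.9,-3.5,0,0,0,0],
  [115,-1.9,-3.5,0,0,0,0],
  [140,-1.9,-3.5,0,0,0,0],
  [150,-1.9,-3.5,0,0,0,0],
  [150,-1.9,-3.5,0,0,0,0],
  [150,-1.9,-3.5,0,0,0,255],
  [150,-1.9,-3.5,0,0,0,255],
  [150,-1.9,-3.5,0,0,0,255],
  [150,-1.9,-3.5,0,0,0,255],
  [150,-1.9,-3.5,0,0,0,255],
])

```text
time_s: 25.92
eef_pos: [0.4493, 0.3092, 0.0148]
eef_rot: [0.525, 0.475, 0.524, -0.474]
wrist_force: [-0.3, -0.2, 6.4]
opening: 0.529
```

step_arm([
  [-30,0,0,0,0,0,255],
  [-85,0,0,0,0,0,255],
  [-125,0,40,0,0,0,255],
  [-130,10,95,0,0,0,255],
  [-130,30,145,0,0,0,255],
  [-130,65,182,0,0,0,255],
  [-130,115,192,0,0,0,255],
  [-130,138,192,0,0,0,255],
  [-130,138,192,0,0,0,255],
  [-130,138,192,0,0,0,255],
])

```text
time_s: 27.18
eef_pos: [0.6032, 0.1316, 0.1427]
eef_rot: [0.524, 0.474, 0.525, -0.475]
wrist_force: [-1.3, 0.8, -2.8]
opening: 0.522
```

step_arm([
  [0,0,0,0,0,0,255],
  [0,0,0,0,0,0,255],
])

```text
time_s: 27.42
eef_pos: [0.604, 0.1317, 0.1435]
eef_rot: [0.524, 0.474, 0.524, -0.474]
wrist_force: [-0.1, 0.3, -1.7]
opening: 0.523
```

```bash
python3 - <<'E'
from held import *
held('w14.png',(.6068,.131),.054,.046,.0148)
E
```

```text
top px 8458 315.9903050366517 290.2378812958146
ell [316.2, 291.6, 104.7, 117.5] hub [0.6051 0.1321 0.1828] [0.605  0.1329 0.1836] tcp [0.6042 0.1316 0.1436] open 0.5277580924203116
pad-tcp ty tz 2.5 0.9
[3.163834e+02 2.961973e+02 6.165000e-01 1.850000e-02 2.120000e-02
 3.000000e-04]
[3.486396e+02 8.247610e+01 6.229000e-01 2.242000e-01 1.910000e-02
 8.000000e-04]
```

step_arm([
  [55,1.8,-0.2,0,0,0,255],
  [90,1.8,-0.2,0,0,0,255],
  [101,1.8,-0.2,0,0,0,255],
  [105,1.8,-0.2,0,0,0,255],
  [107,1.8,-0.2,0,0,0,255],
  [108,1.8,-0.2,0,0,0,255],
  [108.5,1.8,-0.2,0,0,0,255],
  [108.5,1.8,-0.2,0,0,0,255],
])

```text
time_s: 28.48
eef_pos: [0.6066, 0.1318, 0.0352]
eef_rot: [0.524, 0.475, 0.524, -0.474]
wrist_force: [-0.7, 0.2, -3.0]
opening: 0.525
```

Not yet in contact (−3 N is just the weight). I'll trim x by −0.7 mm and lower in small steps.

step_arm([
  [0,-0.7,0,0,0,0,255],
  [0.4,-0.7,0,0,0,0,255],
  [0.9,-0.7,0,0,0,0,255],
  [0.9,-0.7,0,0,0,0,255],
])

```text
time_s: 28.98
eef_pos: [0.6057, 0.1317, 0.0349]
eef_rot: [0.524, 0.474, 0.524, -0.475]
wrist_force: [-4.9, -0.6, 6.0]
opening: 0.525
```

step_arm([
  [0,0,0,0,0,0,150],
  [0,0,0,0,0,0,0],
  [0,0,0,0,0,0,0],
  [0,0,0,0,0,0,0],
  [-20,0,0,0,0,0,0],
  [-80,0,0,0,0,0,0],
  [-130,0,0,0,0,0,0],
  [-180,0,30,0,0,0,0],
  [-210,0,60,0,0,0,0],
  [-210,0,60,0,0,0,0],
])

```text
time_s: 30.22
eef_pos: [0.6138, 0.0701, 0.2491]
eef_rot: [0.526, 0.477, 0.521, -0.473]
wrist_force: [-0.1, 0.7, -0.2]
opening: 0.999
```

step_arm([
  [0,0,60,0,0,0,0],
  [0,0,90,0,0,0,0],
  [0,0,90,0,0,0,0],
  [0,0,90,0,0,0,0],
  [0,0,90,0,0,0,0],
])

```text
time_s: 30.85
eef_pos: [0.6203, -0.016, 0.2437]
eef_rot: [0.524, 0.474, 0.525, -0.474]
wrist_force: [-0.7, -0.3, 0.5]
opening: 1.002
```

```bash
cat > final.py <<'E'
from look import *
im,d,i,T=cam('wrist','w15.png'); P=cloud(d,i,T); print(ctrl.get_obs()['eef_pos'])
for n,zt,D,p in [('a',.056,.022,(.6293,-.1022)),('b',.062,.03,(.6218,-.0243)),('c',.068,.038,(.6143,.0533)),('d',.074,.046,(.6068,.131))]:
    m=(np.abs(P[...,2]-zt)<.006)&(np.hypot(P[...,0]-p[0],P[...,1]-p[1])<D*.8)
    k,l,st,_=cv2.connectedComponentsWithStats(m.astype(np.uint8)); m=l==1+np.argmax(st[1:,4])
    c,_=cv2.findContours(m.astype(np.uint8),0,1); e=cv2.fitEllipse(max(c,key=len)); h=onplane(i,T,[e[0]],zt)[0]
    print(n,[round(x,1) for x in e[0]+e[1]],h.round(4),'off mm',((h[:2]-p)*1e3).round(1),'z spread',np.percentile(P[m][:,2],[10,90]).round(4))
for f in ringfits(im,i,T): print(np.round(f,4))
E
python3 final.py
```

```text
[ 0.62033895 -0.01612863  0.24374991]
a [316.7, 244.8, 17.8, 18.8] [ 0.6304 -0.1019  0.056 ] off mm [1.1 0.3] z spread [0.0528 0.0582]
b [316.8, 182.7, 26.3, 26.9] [ 0.6228 -0.0246  0.062 ] off mm [ 1.  -0.3] z spread [0.0619 0.0641]
c [316.8, 110.3, 36.6, 38.1] [0.615  0.0519 0.068 ] off mm [ 0.7 -1.4] z spread [0.068 0.07 ]
d [317.0, 24.1, 49.5, 53.4] [0.6074 0.1289 0.074 ] off mm [ 0.6 -2.1] z spread [0.0737 0.0759]
[ 3.363695e+02  3.258690e+02  6.732000e-01 -2.433000e-01  1.730000e-02
  1.100000e-03]
[ 3.156756e+02  2.333564e+02  6.293000e-01 -1.033000e-01  2.700000e-02
  1.100000e-03]
[ 3.160815e+02  1.746990e+02  6.220000e-01 -2.530000e-02  2.710000e-02
  5.000000e-04]
[3.168146e+02 1.100432e+02 6.151000e-01 5.130000e-02 2.960000e-02
 3.000000e-04]
```

View pics/w15.png

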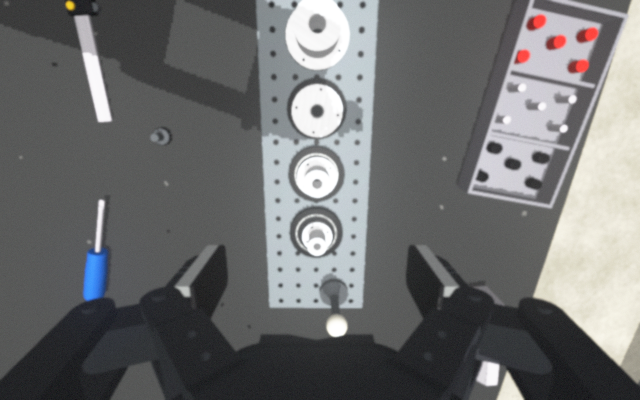

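The picture shows all four on their pads in order: d (317,24), c (317,110), b (317,175), a (317,235), with the sphere untouched. d reads 2.1 mm off at the picture's edge, so I'll check it from directly above.

step_arm([
  [0,0,-50,0,0,0,0],
  [20,0,-100,0,0,0,0],
  [50,0,-140,0,0,0,0],
  [80,0,-148,0,0,0,0],
  [80,0,-148,0,0,0,0],
  [80,0,-148,0,0,0,0],
  [80,0,-148,0,0,0,0],
])

```text
time_s: 31.78
eef_pos: [0.6071, 0.1291, 0.1658]
eef_rot: [0.525, 0.475, 0.523, -0.474]
wrist_force: [0.1, 0.4, -0.0]
opening: 1.001
```

```bash
python3 - <<'E'
from look import *
im,d,i,T=look('w16.png',.074,.046,(.6074,.13),.068,.027)
for f in ringfits(im,i,T): print(np.round(f,4))
E
```

```text
t 31.825 tcp [0.607  0.1291 0.1657] hub ellipse [314.7, 196.2, 55.6, 56.0] -> [0.6071 0.1307 0.074 ] depth mean [0.6071 0.1308 0.075 ]
 hub D 0.04608366527001627
 move ty,tz mm 0.1 -1.6
[3.419865e+02 8.138640e+01 6.226000e-01 2.240000e-01 1.890000e-02
 6.000000e-04]
```

From above, d is within 0.5 mm of the pad centre, and the gripper is clear. Handing in.

```bash
python3 -c "
from bench import ctrl
print(ctrl.hand_in())"
```

```text
the job is handed in; nothing more can be done
None
```

I lined up all four bushings on the pads in order of size: a next to the white sphere, then b, c and d. I handed the job in at about 32 s of the 112 s allowed.

- **Centring:** in the last view from directly above each bushing, a was about 1.2 mm off the pad centre, b 0.9 mm, c 1.1 mm and d 0.4 mm. I had to regrip a once, because it first landed 2.3 mm off.
- **Upright:** all hub tops read within about 1 mm of the height expected for a flange flat on its pad. I did not measure tilt separately.
- **Force:** set-down readings were 5 to 9 N. I checked the force at the end of each move, not continuously.
- **Sphere:** the gripper stayed clear of it in the planned paths, and it stands upright in the last overview picture.
- **One disagreement:** in that overview d read 2.1 mm off, but it was at the picture's edge. I trusted the reading from directly above (0.4 mm). c read 1.6 mm off in the same picture.

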